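# Line up the brush spindle's bearings

## Task

Rebuild the shoe-brush spindle stand: slide the loose bearing block along the bed until its foot sits square and flat against both the side rail and the end stop. Then take the spindle from its wooden rest by its tail, thread it nose first through the fixed bearing and on through the loose one until its flange meets the fixed bearing, keeping the loose bearing against its stops. Finish while still gripping the spindle there, so that I can tighten the bolts, and leave the wheel brush, the polish tin and the shoe brush where they are.

Things in the scene. Friction and masses are not known exactly. Their poses are not given: they have to be found in the camera images.
- stand: Grey bed plate fixed to the bench, 180 (x) x 195 (y) mm, top face 30 mm above the bench; carries the fixed bearing, side rail and end stop. Origin: at bench height, midway between the two bearing places. z up; y along the bore axis, which runs at x = 0, 62 mm over the bench. The spindle enters from the +y side, going to -y. Bed spans x -107 to 72, y -105 to 90 mm. Never moves.
- fixed_mouth (a point): Centre of the fixed green bearing's bore on its entry face (stand x 0, y +70, z 62 mm). Its bushing, 14 mm bore, runs 30 mm along y to y = +40; axes as the stand's. Its housing is 44 mm wide (x), top 84 mm above the bench, plus a brass oil cup 9 mm high; its foot spans x +-55, y 37 to 73 mm and has two bolt heads (tops 50 mm above the bench).
- side_rail (a point): Middle of the upper inner edge of the side rail: a 12 x 12 mm steel bar on the bed, along y (y -102 to 78), inner face at stand x = +55 mm, top 42 mm above the bench. Axes as the stand's.
- end_stop (a point): Middle of the upper inner edge of the end stop: a 12 x 12 mm steel bar on the bed, along x (x -95 to 55), inner face at stand y = -73 mm, top 42 mm above the bench; the spindle passes over it. Axes as the stand's.
- loose_bearing: Second green bearing block, about 0.55 kg, standing unbolted on the bed. Foot 110 (x) x 36 (y) x 12 mm; on its middle a housing 44 (x) x 30 (y) mm, 54 mm high in all, oil cup 9 mm on top. Origin: centre of the foot's underside. It starts 10-40 mm short of the rail, 10-24 mm short of the end stop, turned up to 0.15 rad. In place: stand x 0, y -55 mm, axes parallel.
- loose_bore (a point): Middle of the loose bearing's bore: plain brass bushing of 14 mm bore along the block's y, 30 mm long, axis 32 mm above the foot's underside (62 mm above the bench). Axes as the block's.
- rest: Fixed pale wooden rest, 60 (x) x 240 (y) mm, base board 8 mm thick, with a V-notched end piece 10 mm thick at y = -95 and y = +122.5 mm, tops about 38 mm above the bench. Origin: underside, on the centre line. The spindle lies in the V's along y, axis 34 mm above the bench, tail towards +y.
- spindle: Round steel rod 12 mm in diameter, 255 mm long, about 0.26 kg, mass centre 25 mm nose-ward of its origin. Origin: on the axis, at the nose-side face of the flange (dark disc, 30 mm across, y 0 to 12 mm); y points to the tail, which ends at y = 90. Nose end at y = -165, last 8 mm tapered to 6 mm across. On the rest the tail is free to grip from y = 12 to 80 mm.
- spindle_nose (a point): Centre of the spindle's nose end face. With the spindle fully home the nose stands 25 mm out of the loose bearing. Axes as the spindle's.
- spindle_tail (a point): Middle of the spindle's plain tail, on the axis, 45 mm tail-ward of its origin: the place to grip. Axes as the spindle's.
- wheel_brush: Bystander: dark round wheel brush with a wooden hub, 124 mm in diameter, 30 mm high, lying flat. Origin: centre of its underside.
- polish_tin: Bystander: round polish tin, 83 mm in diameter, 26 mm high. Origin: centre of its underside.
- shoe_brush: Bystander: wooden shoe brush lying on its pale bristles, 48 x 150 mm, 40 mm high. Origin: centre of its underside.
Things that resemble listed ones, but are neither listed nor needed, are in the scene too. What is meant by the loose_bearing is not blue, pink or purple, and is the smaller of those in its own colour.

How it is judged:
On the way, in this order (a step that is already met when the one before it is completed fails the run):
1. the loose bearing's foot is square and flat against the side rail and the end stop (within 2.5 mm) (x of loose_bearing in the frame of stand above -0.0025 m and y of loose_bearing in the frame of stand below -0.0525 m and z of loose_bearing in the frame of stand below 0.033 m and angle between the y axis of loose_bearing and the y axis of stand, either way round below 0.03 rad and angle between loose_bearing's own z axis and vertical below 0.04 rad), for 0.2 s.
2. the nose has come through the fixed bearing's bore (y of spindle_nose in the frame of stand below 0.035 m and y of spindle in the frame of stand above 0.1 m and x of spindle_nose in the frame of stand between -0.003 and 0.003 m and z of spindle_nose in the frame of stand between 0.059 and 0.065 m and angle between the y axis of spindle and the y axis of stand, either way round below 0.06 rad and x of loose_bearing in the frame of stand above -0.003 m and y of loose_bearing in the frame of stand below -0.052 m and z of loose_bearing in the frame of stand below 0.033 m and angle between the y axis of loose_bearing and the y axis of stand, either way round below 0.04 rad and angle between loose_bearing's own z axis and vertical below 0.04 rad), for 0.1 s.
3. the nose has come through the loose bearing's bore as well (y of spindle_nose in the frame of stand below -0.074 m and x of spindle in the frame of stand between -0.003 and 0.003 m and z of spindle in the frame of stand between 0.059 and 0.065 m and x of spindle_nose in the frame of stand between -0.003 and 0.003 m and z of spindle_nose in the frame of stand between 0.059 and 0.065 m and angle between the y axis of each of spindle, loose_bearing and the y axis of stand, either way round below 0.04 rad and x of loose_bearing in the frame of stand above -0.003 m and y of loose_bearing in the frame of stand below -0.052 m and z of loose_bearing in the frame of stand below 0.033 m and angle between loose_bearing's own z axis and vertical below 0.04 rad), for 0.1 s.
At the end, for the whole second after the job is handed in: Spindle through both bores (within 3 mm of the axis, 0.04 rad), flange within 3.5 mm of the fixed bearing; loose bearing flat, within 3 mm of both stops, square to 0.04 rad; both at rest; fingers around the tail (45 mm of its middle), gripping with over 8 N (y of spindle in the frame of stand below 0.0735 m and x of spindle in the frame of stand between -0.003 and 0.003 m and z of spindle in the frame of stand between 0.059 and 0.065 m and x of spindle_nose in the frame of stand between -0.003 and 0.003 m and z of spindle_nose in the frame of stand between 0.059 and 0.065 m and angle between the y axis of each of spindle, loose_bearing and the y axis of stand, either way round below 0.04 rad and x of loose_bearing in the frame of stand above -0.003 m and y of loose_bearing in the frame of stand below -0.052 m and z of loose_bearing in the frame of stand below 0.033 m and angle between loose_bearing's own z axis and vertical below 0.04 rad and contact force between the fingers and spindle above 8 N and linear speed of each of spindle, loose_bearing below 0.02 m/s and distance between the grasp point and spindle_tail below 0.045 m); the arm keeps its last pose, push and grip.
It fails at once if the wheel brush, the polish tin or the shoe brush is shifted by more than 20 mm (distance of any of wheel_brush, polish_tin, shoe_brush from where it was at the start of the episode above 0.02 m).
It also fails if it takes over 72 s, if anything falls off the work surface, if the arm or the gripper's body presses on something with over 40 N, if the wrist force passes 120 N, or if a joint passes its speed limit or range.

## Robot

A 6-joint arm with a two-finger parallel gripper is mounted at the origin on the work surface. World frame = base frame: x ahead of the robot, y to its left, z up, the work surface at z = 0. Lengths are in m, angles in rad, forces in N, time in s.
With the tool pointing down it reaches from about 0.375 to 0.975 m from the base axis. Payload 3.8 kg.
Tool frame: the origin (TCP) lies on the centre line of the jaws, within the pads' length; the fingertips stand 19 mm ahead of it and the grasp point (between the pads) is the TCP; z points along the fingers, y is the line along which they close (so a half turn about z gives the same grasp; the last joint's range is limited). The gripper opens to 88 mm and grips with 3 to 60 N. Pads are 18 mm wide; open, the fingers measure 123 mm over their backs; the gripper's body (75 mm by 187 mm) begins 45 mm behind the grasp point.
Start: joints at [1.197, 0.264, 1.604, -0, 1.274, -0.037], TCP at [0.223, 0.637, 0.258] pointing down, gripper open.
Joint ranges: [-2.63, 2.63], [-0.94, 2.18], [0.31, 2.57], [-1.31, 4.45], [0, 2.66], [-2.55, 2.55]. Speed limits (rad/s): [2.57, 2.57, 3.14, 3.14, 3.14, 3.14].

## Interface

Orientations are given as a unit quaternion [x, y, z, w].
In Python, from workcell import env gives the robot as it stands.
- The arm moves only by the tool arm_command, never from a script. Its argument "moves" is a list of rows, each an object with "grip": the closure in counts, from 0 (fully open) to 255 (shut); "dp": the shift along the tool's x, y, z each as a share of 50 cm, from -1 to 1, a list of three; "rot": the turn, a rotation vector about the tool's x, y, z each as a share of pi rad, from -1 to 1, a list of three. A call has 1 to 20 rows; each row is the pose to reach, as a shift and turn from the pose commanded when the call began, along the tool's axes at that moment, turning the shorter way round; what a row does not reach only later rows make up. A row lasts 1/12 s, in which the tool goes at most 41.7 mm and 7.16 degrees, less where a joint would pass 70% of its speed; a pose out of reach is approached as far as the arm can. A call with a number of a shift or a turn outside -1 to 1 is refused whole. A call with a gripper value outside its range is refused whole. The fingers move at their own pace and stop on an object; "squeeze" is the grip in N (left out, the last holds). Time passes only in rows, so rows that repeat a pose let the fingers close. It gives the time, the measured TCP pose, the force, the opening and the grip force at its end, in the units of the state.
- env.observe(): the state, without advancing time (a new reading comes with each control period).
- env.snapshot(name): name is "side" or "top" or "wrist"; returns a dict with "pixels" (480x640x3 uint8, red, green, blue), "K" (3x3 intrinsics, pixels), "rvec" (rotation vector, rad) and "tvec" (3), from world to camera coordinates, as OpenCV has them; the wrist camera has in their place "T_tool_cam" (4x4, takes a point from camera to tool coordinates, whose origin is the TCP and whose axes are the flange's). Camera axes: x right, y down, z forward; pixel columns grow to the right and rows downward; lengths in m; the calibration is good to about 2 mm. A picture is of the moment at which its call begins: read the wrist's pose just before it. There is no depth.
- env.close_job(): hands the job in; it is judged then, once.
The state is a dict: "time": time; "q": joint angles; "qvel": joint speeds; "joint_torque": joint torques, N m; "eef_pos": TCP position; "ee_rot": TCP orientation; "wrist_force": force on the tool from outside, world axes, zero at the start; "moment": the same for the moment, N m; "opening": finger opening in m; "grip_force": force on a finger pad.
Only numpy, scipy, OpenCV 4.12 (cv2) and the standard library are available. Lean on these libraries where they do the work, as an engineer would, in place of code of your own. Each camera call takes 0.05 s, during which the arm holds its last target. There are 200 camera calls.

## Working session

There is one attempt and no reset: what is moved stays moved. The work goes in short steps, Python scripts to look and compute and a tool call to move; the robot and the scene stay as the last step left them, time stands still between calls to the robot, and variables do not carry over. Pictures are saved under pics/ and viewed, at most 10 in all, crops included, and the job is handed in when it is done.

Besides the shell and the picture viewer there is one more tool, called after "Request:" by a JSON object that holds its "fn" and its "kwargs". arm_command: Moves the arm, as the interface text tells. Shift numbers are shares of 50 cm and turn numbers shares of pi rad, none past 1 either way. Its arguments: {"type":"object","properties":{"moves":{"type":"array","items":{"type":"object","properties":{"grip":{"type":"number"},"dp":{"type":"array","items":{"type":"number"}},"rot":{"type":"array","items":{"type":"number"}}}}},"squeeze":{"type":"number"}},"required":["moves"]}

```bash
mkdir -p pics && python3 - <<'E'
from workcell import env
import cv2,pickle
d={}
for n in ("top","side"):
    s=env.snapshot(n);d[n]=s
    cv2.imwrite(f"pics/{n}0.png",s["pixels"][:,:,::-1]);print(n,s["K"].tolist(),s["rvec"],s["tvec"])
pickle.dump(d,open("s0.pkl","wb"))
o=env.observe();print(o)
E
```

```text
top [[545.49153852515, 0.0, 321.1877027879567], [0.0, 545.49153852515, 245.58912333486387], [0.0, 0.0, 1.0]] [ 2.16295466 -2.17003467  0.11675015] [-0.11982909  0.51476405  1.49158889]
side [[456.28131849923506, 0.0, 313.9975280484244], [0.0, 456.28131849923506, 241.66400730966492], [0.0, 0.0, 1.0]] [ 2.01314556 -0.69136878  0.37710641] [-0.44869666  0.17384663  1.11115434]
{'time': 0.1, 'q': array([ 1.19710911e+00,  2.64673356e-01,  1.60520321e+00,  1.43249278e-05,
        1.27374449e+00, -3.69044710e-02]), 'qvel': array([-0.00112113, -0.00179643, -0.00236848, -0.00155166,  0.00095269,
       -0.00115651]), 'joint_torque': array([-7.35629328e-04, -5.03626227e+01, -3.58070362e+01,  7.29691191e-02,
        2.34635978e-02, -4.31285548e-05]), 'eef_pos': array([0.22283551, 0.63651854, 0.25653399]), 'ee_rot': array([ 1.67598681e-01,  9.85854783e-01, -9.91506660e-04, -2.13454409e-04]), 'wrist_force': array([ 0.54516688, -0.64812446,  0.48519872]), 'moment': array([-0.04260146,  0.00758495, -0.08129427]), 'grip_force': 0.0, 'opening': 0.08823971634865262}
```

View pics/top0.png

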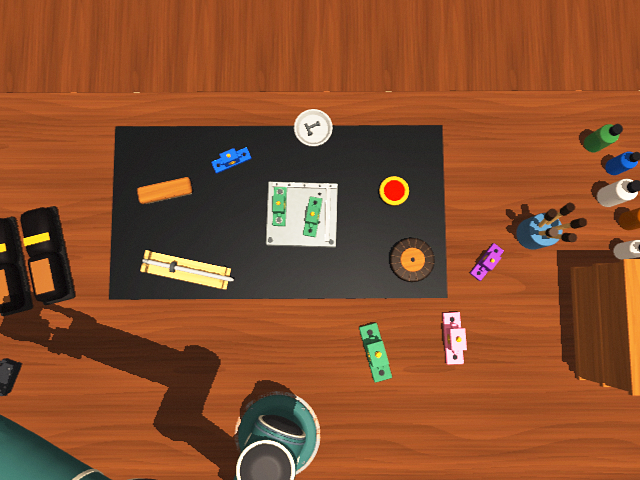

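View pics/side0.png

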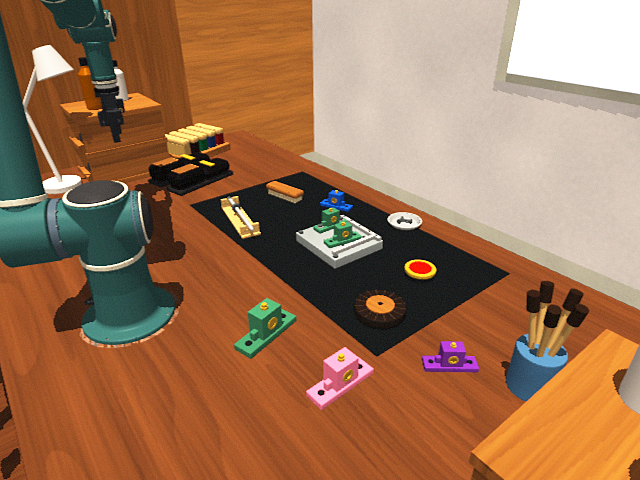

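Green candidates are the fixed bearing at (279,206), a block on the bed at (313,216), and a larger block on the bench at (375,352). The one at (313,216) fits: it's green, it's the smaller of the loose green blocks, and it stands unbolted on the bed. I'll confirm with a crop.

```bash
cat > h.py <<'E'
import numpy as np,cv2,pickle
from scipy.spatial.transform import Rotation as R
from workcell import env
def cam(s,o=None):
    "returns K, Rwc (cam->world), camera centre"
    if "rvec" in s:
        Rm=cv2.Rodrigues(np.array(s["rvec"],float))[0];return s["K"],Rm.T,-Rm.T@np.ravel(s["tvec"])
    T=np.eye(4);T[:3,:3]=R.from_quat(o["ee_rot"]).as_matrix();T[:3,3]=o["eef_pos"]
    T=T@np.array(s["T_tool_cam"]);return s["K"],T[:3,:3],T[:3,3]
def px2w(c,uv,z):
    K,Rw,C=c;uv=np.atleast_2d(np.array(uv,float))
    d=(Rw@np.linalg.inv(K)@np.c_[uv,np.ones(len(uv))].T).T
    return C+d*((z-C[2])/d[:,2])[:,None]
def w2px(c,P):
    K,Rw,C=c;p=(K@Rw.T@(np.atleast_2d(P)-C).T).T;return p[:,:2]/p[:,2:]
def wrist(name):
    o=env.observe();s=env.snapshot("wrist");pickle.dump((s,o),open(name+".pkl","wb"))
    cv2.imwrite(f"pics/{name}.png",s["pixels"][:,:,::-1]);return s,o
def tool(o,dw):  # world shift -> dp shares
    return R.from_quat(o["ee_rot"]).inv().apply(dw)/0.5
E
python3 - <<'E'
from h import *
d=pickle.load(open("s0.pkl","rb"));c=cam(d["top"])
print(px2w(c,[[268,182],[337,182],[337,246],[267,245]],.03).round(3))
print("bearings",px2w(c,[[279,206],[313,216]],.09).round(3))
print("spindle",px2w(c,[[143,260],[173,267],[233,280]],.034).round(3))
print("rest",px2w(c,[[146,250],[236,268],[229,290],[140,271]],.02).round(3))
print("objs",px2w(c,[[164,190],[412,259],[394,191],[231,159]],.03).round(3))
im=d["top"]["pixels"][:,:,::-1]
cv2.imwrite("pics/crop0.png",cv2.resize(im[170:260,255:375],None,fx=6.5,fy=6.5,interpolation=cv2.INTER_CUBIC))
s,o=wrist("w0");print(s["T_tool_cam"],s["K"][0,0])
E
```

```text
[[ 0.695  0.028  0.03 ]
 [ 0.694 -0.167  0.03 ]
 [ 0.513 -0.165  0.03 ]
 [ 0.516  0.029  0.03 ]]
bearings [[ 0.615 -0.008  0.09 ]
 [ 0.588 -0.1    0.09 ]]
spindle [[0.475 0.371 0.034]
 [0.456 0.288 0.034]
 [0.419 0.122 0.034]]
rest [[0.504 0.368 0.02 ]
 [0.453 0.116 0.02 ]
 [0.392 0.135 0.02 ]
 [0.446 0.383 0.02 ]]
objs [[ 0.673  0.32   0.03 ]
 [ 0.476 -0.373  0.03 ]
 [ 0.668 -0.327  0.03 ]
 [ 0.761  0.133  0.03 ]]
[[ 5.22402466e-05 -9.47158498e-01 -3.20765923e-01  8.39661874e-02]
 [ 9.99999724e-01  2.87398178e-04 -6.85769211e-04  1.11875902e-03]
 [ 7.41719678e-04 -3.20765799e-01  9.47158251e-01 -1.27136757e-01]
 [ 0.00000000e+00  0.00000000e+00  0.00000000e+00  1.00000000e+00]] 409.5506796430195
```

View pics/crop0.png

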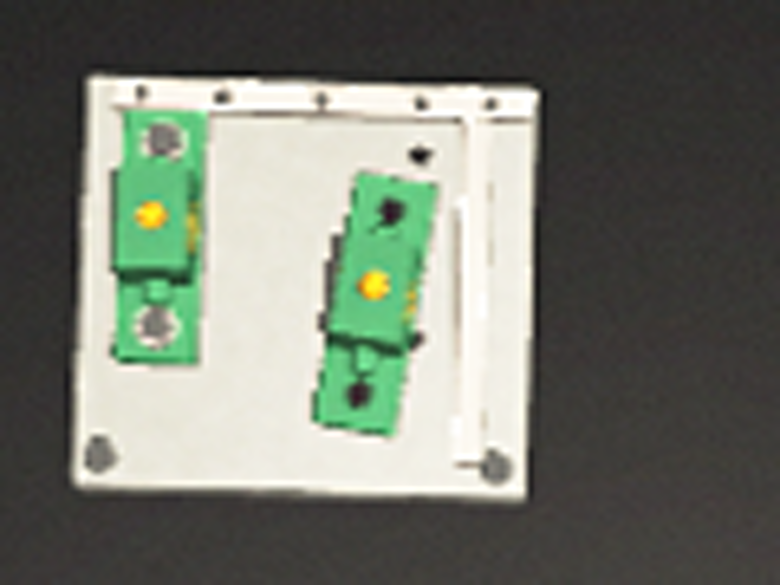

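The crop confirms the loose block: green, unbolted (empty holes), turned about 0.15 rad, at crop (375,300). It is clear of the rail (top) and the stop (right). Next I'll move the wrist camera above the stand.

```bash
cat >> h.py <<'E'
def plan(p,yaw=0.,pitch=0.):
    "world target p; yaw of tool y from world x; returns dp, rot in shares, from measured pose"
    o=env.observe();Rc=R.from_quat(o["ee_rot"])
    Rt=R.from_euler("z",yaw)*R.from_euler("x",pitch)*R.from_matrix(np.array([[0,1,0],[1,0,0],[0,0,-1]]).T)
    print("dp",tool(o,np.array(p)-o["eef_pos"]).round(4),"rot",((Rc.inv()*Rt).as_rotvec()/np.pi).round(4))
E
python3 -c "
from h import *
plan([.61,-.06,.23])"
```

```text
dp [-1.1911 -1.059   0.0551] rot [-5.000e-04  3.000e-04  3.928e-01]
```

Request:
{"fn": "arm_command", "kwargs": {"moves": [{"grip": 0,"dp": [-0.6,-0.53,0.03],"rot": [0,0,0.393]},{"grip": 0,"dp": [-0.6,-0.53,0.03],"rot": [0,0,0.393]},{"grip": 0,"dp": [-0.6,-0.53,0.03],"rot": [0,0,0.393]},{"grip": 0,"dp": [-0.6,-0.53,0.03],"rot": [0,0,0.393]},{"grip": 0,"dp": [-0.6,-0.53,0.03],"rot": [0,0,0.393]},{"grip": 0,"dp": [-0.6,-0.53,0.03],"rot": [0,0,0.393]},{"grip": 0,"dp": [-0.6,-0.53,0.03],"rot": [0,0,0.393]},{"grip": 0,"dp": [-0.6,-0.53,0.03],"rot": [0,0,0.393]},{"grip": 0,"dp": [-0.6,-0.53,0.03],"rot": [0,0,0.393]},{"grip": 0,"dp": [-0.6,-0.53,0.03],"rot": [0,0,0.393]},{"grip": 0,"dp": [-0.6,-0.53,0.03],"rot": [0,0,0.393]},{"grip": 0,"dp": [-0.6,-0.53,0.03],"rot": [0,0,0.393]}]}}

```text
time: 1.15
eef_pos: [0.419, 0.2867, 0.2425]
ee_rot: [0.708, 0.706, -0.0, -0.0]
wrist_force: [0.0, 0.2, -0.0]
opening: 0.0883
grip_force: 0.0
```

```bash
python3 -c "
from h import *
plan([.61,-.06,.23]);s,o=wrist('w1');print(o['eef_pos'],o['time'])"
```

```text
dp [-0.6924  0.3839  0.0247] rot [-0.0002 -0.0001 -0.0008]
[0.41897005 0.28670765 0.24249711] 1.15
```

The pose landed near the rest, and I have a picture of that too. I'll continue to the stand.

Request:
{"fn": "arm_command", "kwargs": {"moves": [{"grip": 0,"dp": [-0.692,0.384,0.025],"rot": [0,0,-0.001]},{"grip": 0,"dp": [-0.692,0.384,0.025],"rot": [0,0,-0.001]},{"grip": 0,"dp": [-0.692,0.384,0.025],"rot": [0,0,-0.001]},{"grip": 0,"dp": [-0.692,0.384,0.025],"rot": [0,0,-0.001]},{"grip": 0,"dp": [-0.692,0.384,0.025],"rot": [0,0,-0.001]},{"grip": 0,"dp": [-0.692,0.384,0.025],"rot": [0,0,-0.001]},{"grip": 0,"dp": [-0.692,0.384,0.025],"rot": [0,0,-0.001]},{"grip": 0,"dp": [-0.692,0.384,0.025],"rot": [0,0,-0.001]},{"grip": 0,"dp": [-0.692,0.384,0.025],"rot": [0,0,-0.001]},{"grip": 0,"dp": [-0.692,0.384,0.025],"rot": [0,0,-0.001]},{"grip": 0,"dp": [-0.692,0.384,0.025],"rot": [0,0,-0.001]},{"grip": 0,"dp": [-0.692,0.384,0.025],"rot": [0,0,-0.001]},{"grip": 0,"dp": [-0.692,0.384,0.025],"rot": [0,0,-0.001]}]}}

```text
time: 2.28
eef_pos: [0.6101, -0.0563, 0.2298]
ee_rot: [0.705, 0.709, -0.0, -0.001]
wrist_force: [0.2, -0.3, -0.4]
opening: 0.0883
grip_force: 0.0
```

```bash
python3 -c "
from h import *
s,o=wrist('w2');print(o['eef_pos'],o['time'])
a=cv2.imread('pics/w1.png');b=cv2.imread('pics/w2.png')
"
```

```text
[ 0.61013167 -0.05630791  0.22979329] 2.2833
```

View pics/w2.png

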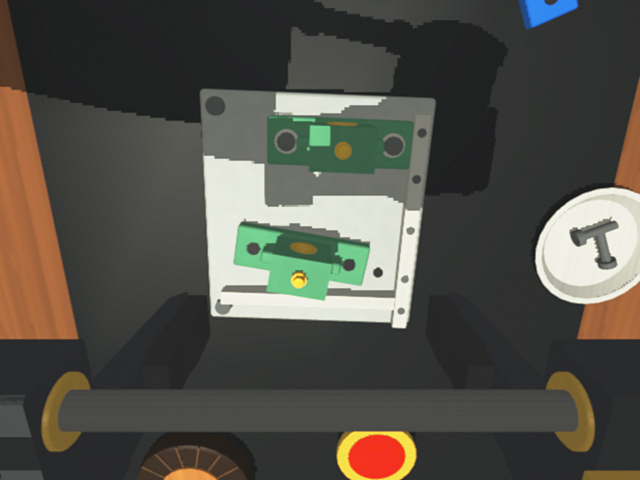

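View pics/w1.png

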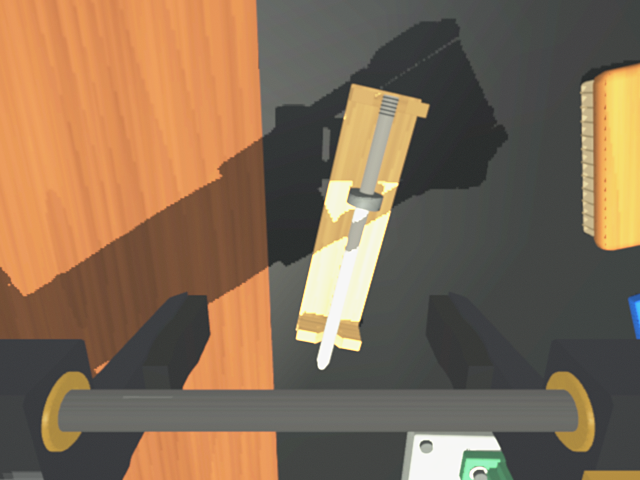

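```bash
cat >> h.py <<'E'
from scipy.optimize import least_squares
def fit(c,loc,px,x0):
    loc=np.array(loc,float)/1000;px=np.array(px,float)
    def W(v):return R.from_euler("z",v[2]).apply(loc)+[v[0],v[1],0]
    r=least_squares(lambda v:(w2px(c,W(v))-px).ravel(),x0,loss="soft_l1",x_scale=[.1,.1,.1])
    print(r.x.round(4),"res px",(w2px(c,W(r.x))-px).round(1).tolist());return r.x
E
python3 - <<'E'
from h import *
s,o=pickle.load(open("w2.pkl","rb"));c=cam(s,o)
S=fit(c,[[-107,90,30],[72,90,30],[-107,-105,30],[-55,73,42],[55,73,42],[55,37,42],[-55,37,42],[0,55,93]],
 [[201,89],[435,98],[211,317],[269,116],[413,122],[409,173],[267,164],[343,149]],[.622,-.061,0])
L=fit(c,[[-55,18,42],[55,18,42],[55,-18,42],[-55,-18,42],[0,0,93]],[[238,222],[370,241],[361,286],[234,264],[299,279]],[.59,-.1,0])
print("loose in stand",R.from_euler("z",-S[2]).apply([*(L-S)[:2],0]),L[2]-S[2])
s,o=pickle.load(open("w1.pkl","rb"));c=cam(s,o)
fit(c,[[0,-165,34],[0,90,34],[0,6,34]],[[322,367],[391,96],[365,200]],[.45,.29,-.2])
d=pickle.load(open("s0.pkl","rb"));c=cam(d["top"])
k=lambda p:[(255+p[0]/6.5),(170+p[1]/6.5)]
fit(c,[[-107,90,30],[72,90,30],[72,-105,30],[-107,-105,30]],[k(p) for p in([72,488],[90,75],[540,88],[527,500])],[.622,-.061,0])
E
```

```text
[ 0.6243 -0.0604 -0.0345] res px [[-1.7, -0.3], [1.2, 0.5], [-0.2, 0.2], [-2.5, -0.3], [1.8, -0.3], [0.4, -2.9], [-0.4, 0.4], [0.4, 3.2]]
[ 0.5969 -0.0945 -0.1574] res px [[-0.8, 0.3], [1.3, 2.1], [1.7, -3.4], [-1.1, -0.8], [-0.3, 0.5]]
loose in stand [-0.02623935 -0.03499456  0.        ] -0.12285232710705658
[ 0.4573  0.2829 -0.2108] res px [[0.1, 0.2], [0.1, 0.3], [-0.2, -0.5]]
[ 0.6207 -0.062  -0.0338] res px [[0.1, -0.3], [-0.1, 0.1], [-0.1, 0.2], [0.1, 0.0]]
```

```bash
python3 -c "
from h import *
plan([.597,-.0945,.13],-.157);plan([.597,-.0945,.069],-.157)"
```

```text
dp [-0.0768 -0.0262  0.1999] rot [-0.0003 -0.0002  0.0516]
dp [-0.0769 -0.0261  0.3219] rot [-0.0003 -0.0002  0.0516]
```

Request:
{"fn": "arm_command", "kwargs": {"moves": [{"grip": 0,"dp": [-0.077,-0.026,0.2],"rot": [0,0,0.0516]},{"grip": 0,"dp": [-0.077,-0.026,0.2],"rot": [0,0,0.0516]},{"grip": 0,"dp": [-0.077,-0.026,0.2],"rot": [0,0,0.0516]},{"grip": 0,"dp": [-0.077,-0.026,0.2],"rot": [0,0,0.0516]},{"grip": 0,"dp": [-0.077,-0.026,0.2],"rot": [0,0,0.0516]}]}}

```text
time: 2.75
eef_pos: [0.596, -0.0951, 0.1291]
ee_rot: [0.761, 0.649, -0.001, -0.002]
wrist_force: [0.0, 0.2, 0.3]
opening: 0.0884
grip_force: 0.0
```

```bash
python3 -c "
from h import *
print(env.observe()['eef_pos']);plan([.597,-.0945,.069],-.157)"
```

```text
[ 0.59599478 -0.09509931  0.12911478]
dp [0.0014 0.0022 0.1202] rot [-0.0011 -0.0002 -0.0004]
```

Request:
{"fn": "arm_command", "kwargs": {"moves": [{"grip": 0,"dp": [0.001,0.002,0.07],"rot": [0,0,0]},{"grip": 0,"dp": [0.001,0.002,0.12],"rot": [0,0,0]},{"grip": 0,"dp": [0.001,0.002,0.12],"rot": [0,0,0]},{"grip": 255,"dp": [0.001,0.002,0.12],"rot": [0,0,0]},{"grip": 255,"dp": [0.001,0.002,0.12],"rot": [0,0,0]},{"grip": 255,"dp": [0.001,0.002,0.12],"rot": [0,0,0]},{"grip": 255,"dp": [0.001,0.002,0.12],"rot": [0,0,0]},{"grip": 255,"dp": [0.001,0.002,0.12],"rot": [0,0,0]},{"grip": 255,"dp": [0.001,0.002,0.12],"rot": [0,0,0]}], "squeeze": 15}}

```text
time: 3.5
eef_pos: [0.5993, -0.0966, 0.0714]
ee_rot: [0.761, 0.648, 0.001, 0.001]
wrist_force: [-0.5, 0.7, -0.8]
opening: 0.0502
grip_force: 0.0
```

```bash
python3 -c "
from h import *
o=env.observe();print(o['eef_pos'],o['opening'],o['wrist_force'],o['moment'])
st=np.array([.6225,-.061]);f=lambda v:st+R.from_euler('z',-.034).apply([*v,0])[:2]
plan([*f([-.004,-.050]),o['eef_pos'][2]],-.034);print(f([0,-.055]))"
```

```text
[ 0.59925451 -0.09664773  0.07135829] 0.05023403009500307 [-0.4819602   0.74564851 -0.82209958] [-0.09734892  0.15348065  0.00644735]
dp [-0.0224  0.0392  0.0001] rot [ 0.0006  0.     -0.04  ]
[ 0.62063036 -0.11596821]
```

Request:
{"fn": "arm_command", "kwargs": {"moves": [{"grip": 255,"dp": [0,0,0],"rot": [0,0,0]},{"grip": 255,"dp": [0,0,0],"rot": [0,0,0]},{"grip": 255,"dp": [0,0,0],"rot": [0,0,0]},{"grip": 255,"dp": [0,0,0],"rot": [0,0,0]}]}}

```text
time: 3.83
eef_pos: [0.5969, -0.0963, 0.0707]
ee_rot: [0.761, 0.648, -0.001, -0.002]
wrist_force: [-5.7, 0.6, 7.2]
opening: 0.0439
grip_force: 15.0
```

```bash
python3 -c "
from h import *
o=env.observe();print(o['eef_pos'],o['opening'],o['grip_force'],o['wrist_force'],o['moment'])
st=np.array([.6225,-.061]);f=lambda v:st+R.from_euler('z',-.034).apply([*v,0])[:2]
plan([*f([-.004,-.050]),o['eef_pos'][2]],-.034);s,o=wrist('w3')"
```

```text
[ 0.59688077 -0.09628327  0.07068365] 0.04390112039831825 14.956169676734135 [-5.72998814  0.63748744  7.16734431] [ 0.12119132  1.06736343 -0.10999186]
dp [-0.0224  0.044  -0.0002] rot [-0.0012 -0.0001 -0.0401]
```

Request:
{"fn": "arm_command", "kwargs": {"moves": [{"grip": 255,"dp": [-0.006,0.011,0],"rot": [0,0,-0.01]},{"grip": 255,"dp": [-0.011,0.022,0],"rot": [0,0,-0.02]},{"grip": 255,"dp": [-0.017,0.033,0],"rot": [0,0,-0.03]},{"grip": 255,"dp": [-0.022,0.044,0],"rot": [0,0,-0.04]},{"grip": 255,"dp": [-0.022,0.044,0],"rot": [0,0,-0.04]}]}}

```text
time: 4.3
eef_pos: [0.6168, -0.1101, 0.0706]
ee_rot: [0.719, 0.695, -0.001, -0.002]
wrist_force: [-5.4, 2.5, 8.0]
opening: 0.0441
grip_force: 14.9
```

```bash
python3 -c "
from h import *
o=env.observe();print(o['eef_pos'],o['opening'],o['grip_force'],o['wrist_force'],o['moment'])
st=np.array([.6225,-.061]);f=lambda v:st+R.from_euler('z',-.034).apply([*v,0])[:2]
plan([*f([0,-.055]),o['eef_pos'][2]],-.034);s,o=wrist('w4');cv2.imwrite('pics/w4c.png',cv2.resize(cv2.imread('pics/w4.png')[60:380,120:520],None,fx=1.8,fy=1.8))"
```

```text
[ 0.61683454 -0.11013166  0.0706111 ] 0.04414153689167148 14.885379162733443 [-5.40755909  2.45756116  7.96968884] [0.43785202 1.25477765 0.07251618]
dp [-0.0114  0.008  -0.0001] rot [-0.0016 -0.0006  0.0003]
```

View pics/w4c.png

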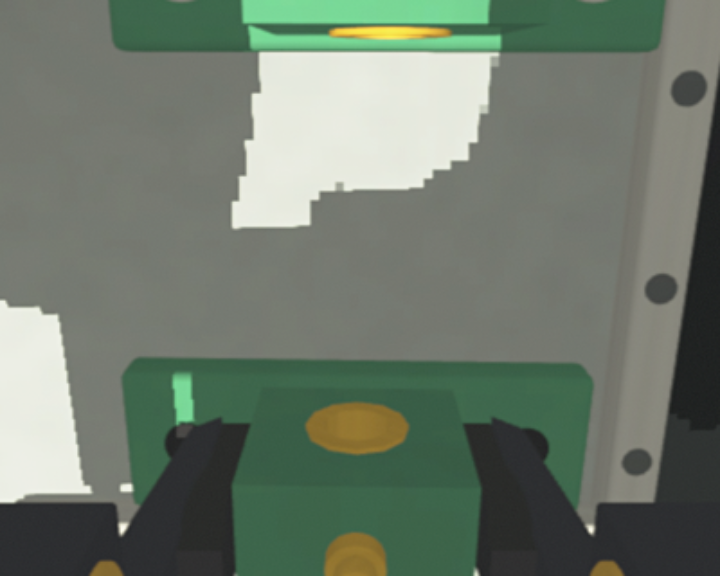

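Request:
{"fn": "arm_command", "kwargs": {"moves": [{"grip": 255,"dp": [-0.004,0.004,0],"rot": [0,0,0]},{"grip": 255,"dp": [-0.008,0.008,0],"rot": [0,0,0]},{"grip": 255,"dp": [-0.01,0.01,0],"rot": [0,0,0]},{"grip": 255,"dp": [-0.01,0.01,0],"rot": [0,0,0]}]}}

```text
time: 4.68
eef_pos: [0.6205, -0.1137, 0.0706]
ee_rot: [0.719, 0.695, -0.001, -0.004]
wrist_force: [-10.4, 8.5, 11.5]
opening: 0.0443
grip_force: 15.0
```

```bash
python3 -c "
from h import *
o=env.observe();print(o['eef_pos'],o['opening'],o['grip_force'],o['wrist_force'],o['moment'])"
```

```text
[ 0.62052692 -0.11365848  0.07061497] 0.044283408162891454 14.965174958197167 [-10.40920929   8.53279564  11.50078859] [ 1.1372998  1.6235348 -0.0851134]
```

Request:
{"fn": "arm_command", "kwargs": {"moves": [{"grip": 255,"dp": [-0.003,0.003,0],"rot": [0,0,0]},{"grip": 255,"dp": [-0.005,0.005,0],"rot": [0,0,0]},{"grip": 255,"dp": [-0.005,0.005,0],"rot": [0,0,0]}]}}

```text
time: 4.93
eef_pos: [0.621, -0.1147, 0.0705]
ee_rot: [0.72, 0.694, -0.002, -0.007]
wrist_force: [-15.1, 13.0, 16.2]
opening: 0.0438
grip_force: 14.9
```

```bash
python3 -c "
from h import *
o=env.observe();print(o['eef_pos'],o['opening'],o['grip_force'],o['wrist_force'],o['moment'])
s,o=wrist('w5');cv2.imwrite('pics/w5c.png',cv2.resize(cv2.imread('pics/w5.png')[60:380,120:520],None,fx=1.8,fy=1.8))"
```

```text
[ 0.62104741 -0.11467276  0.07052964] 0.04381756787616296 14.937756434082985 [-15.08298719  13.02161928  16.17962143] [ 1.91193625  2.40141357 -0.24584177]
```

View pics/w5c.png

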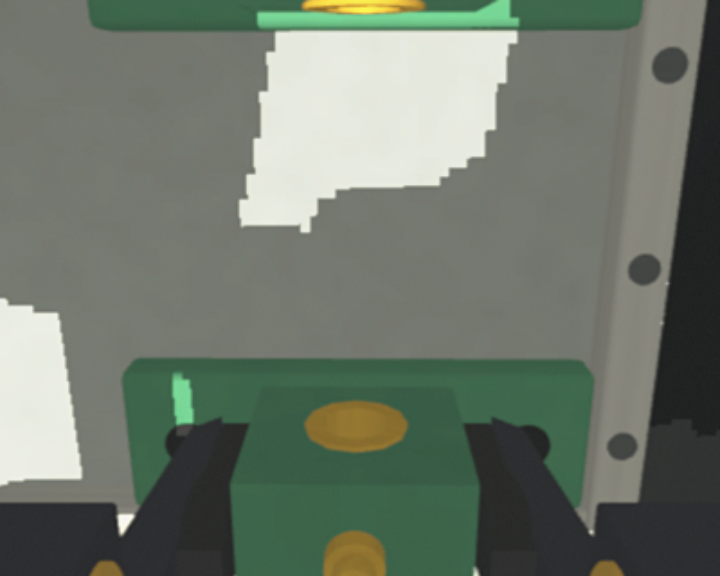

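Request:
{"fn": "arm_command", "kwargs": {"moves": [{"grip": 255,"dp": [0,0,-0.003],"rot": [0,0,0]},{"grip": 255,"dp": [-0.003,0.003,-0.003],"rot": [0,0,0]},{"grip": 255,"dp": [-0.003,0.003,-0.003],"rot": [0,0,0]}]}}

```text
time: 5.23
eef_pos: [0.6211, -0.1149, 0.0705]
ee_rot: [0.72, 0.694, -0.002, -0.008]
wrist_force: [-15.0, 15.9, 12.7]
opening: 0.0439
grip_force: 14.9
```

```bash
python3 -c "
from h import *
o=env.observe();print(o['eef_pos'],o['ee_rot'],o['grip_force'],o['wrist_force'],o['moment'])"
```

```text
[ 0.62106919 -0.1149191   0.07054795] [ 0.71974681  0.69418259 -0.00187419 -0.00845858] 14.947779849171638 [-14.95279366  15.85395279  12.69436237] [ 2.44427931  2.40582803 -0.25731745]
```

Request:
{"fn": "arm_command", "kwargs": {"moves": [{"grip": 120,"dp": [0.004,-0.004,0.0],"rot": [0,0,0]},{"grip": 60,"dp": [0.006,-0.006,0.0],"rot": [0,0,0]},{"grip": 0,"dp": [0.006,-0.006,0.0],"rot": [0,0,0]},{"grip": 0,"dp": [0.006,-0.006,0.0],"rot": [0,0,0]},{"grip": 0,"dp": [0.006,-0.006,0.0],"rot": [0,0,0]},{"grip": 0,"dp": [0.006,-0.006,0.0],"rot": [0,0,0]},{"grip": 0,"dp": [0.006,-0.006,-0.1],"rot": [0,0,0]},{"grip": 0,"dp": [0.05,-0.006,-0.2],"rot": [0,0,0]},{"grip": 0,"dp": [0.05,-0.006,-0.2],"rot": [0,0,0]},{"grip": 0,"dp": [0.05,-0.006,-0.2],"rot": [0,0,0]}]}}

```text
time: 6.07
eef_pos: [0.6294, -0.095, 0.1788]
ee_rot: [0.719, 0.695, 0.004, 0.005]
wrist_force: [0.2, -0.2, 0.2]
opening: 0.088
grip_force: 0.0
```

```bash
python3 -c "
from h import *
s,o=wrist('w6');print(o['eef_pos'],o['wrist_force']);cv2.imwrite('pics/w6c.png',cv2.resize(cv2.imread('pics/w6.png')[60:380,140:540],None,fx=2,fy=1.87))"
```

```text
[ 0.62937593 -0.0949565   0.17877382] [ 0.23114958 -0.2217046   0.22040345]
```

View pics/w6c.png

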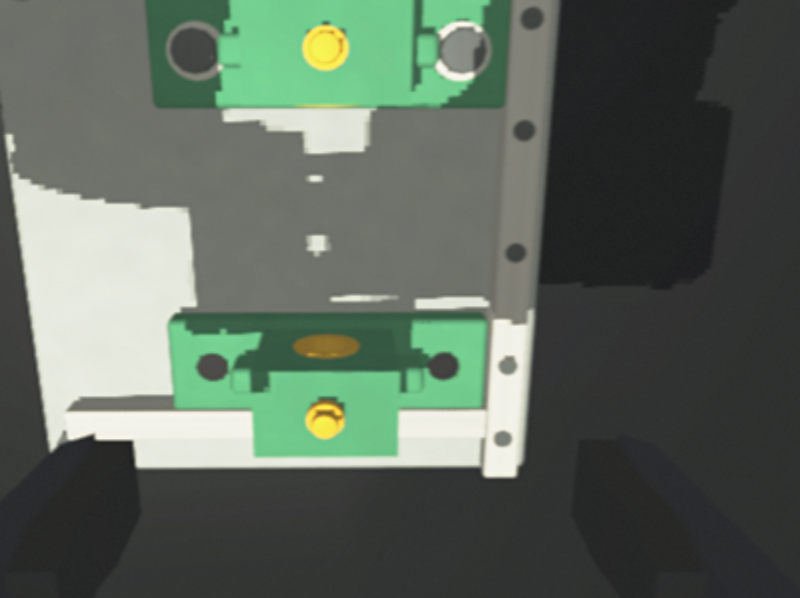

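Pixels show the foot flush with the stop (crop row ≈410) and with the rail (col ≈487), with no visible gap and square. I'll refit the stand from this view and plan the approach to the spindle.

```bash
python3 - <<'E'
from h import *
s,o=pickle.load(open("w6.pkl","rb"));c=cam(s,o)
L=[[-55,37,42],[55,37,42],[0,55,93],[-55,-37,42],[55,-37,42],[-55,-73,42],[55,-73,42],[0,-55,93],[55,-102,42],[67,-102,42]]
P=[[152,107],[505,105],[325,45],[171,314],[487,316],[175,409],[486,409],[325,418],[483,476],[519,474]]
S=fit(c,L,[[140+a/2,60+b/1.87] for a,b in P],[.622,-.06,-.034])
print(env.observe()["eef_pos"])
sp=np.array([.4573,.2829,0]);g=sp+R.from_euler("z",-.2108).apply([0,.032,0]);print(g)
plan([g[0],g[1],.16],-.2108)
E
```

```text
[ 0.6239 -0.0592 -0.0352] res px [[-0.7, -1.1], [0.5, 0.2], [-0.5, -1.1], [-1.6, 2.0], [2.8, 0.6], [0.1, -0.2], [0.5, -0.7], [1.6, 3.7], [-0.1, -0.3], [-1.7, 0.7]]
[ 0.62775331 -0.09522935  0.17572583]
[0.46399575 0.31419164 0.        ]
dp [ 0.8075 -0.3548  0.0279] rot [0.0024 0.0002 0.0565]
```

Request:
{"fn": "arm_command", "kwargs": {"moves": [{"grip": 0,"dp": [0.807,-0.355,0.028],"rot": [0.002,0,0.0565]},{"grip": 0,"dp": [0.807,-0.355,0.028],"rot": [0.002,0,0.0565]},{"grip": 0,"dp": [0.807,-0.355,0.028],"rot": [0.002,0,0.0565]},{"grip": 0,"dp": [0.807,-0.355,0.028],"rot": [0.002,0,0.0565]},{"grip": 0,"dp": [0.807,-0.355,0.028],"rot": [0.002,0,0.0565]},{"grip": 0,"dp": [0.807,-0.355,0.028],"rot": [0.002,0,0.0565]},{"grip": 0,"dp": [0.807,-0.355,0.028],"rot": [0.002,0,0.0565]},{"grip": 0,"dp": [0.807,-0.355,0.028],"rot": [0.002,0,0.0565]},{"grip": 0,"dp": [0.807,-0.355,0.028],"rot": [0.002,0,0.0565]},{"grip": 0,"dp": [0.807,-0.355,0.028],"rot": [0.002,0,0.0565]},{"grip": 0,"dp": [0.807,-0.355,0.028],"rot": [0.002,0,0.0565]},{"grip": 0,"dp": [0.807,-0.355,0.028],"rot": [0.002,0,0.0565]},{"grip": 0,"dp": [0.807,-0.355,0.028],"rot": [0.002,0,0.0565]},{"grip": 0,"dp": [0.807,-0.355,0.028],"rot": [0.002,0,0.0565]}]}}

```text
time: 7.28
eef_pos: [0.461, 0.3131, 0.1563]
ee_rot: [0.778, 0.629, -0.003, -0.002]
wrist_force: [0.6, -0.2, 0.7]
opening: 0.0884
grip_force: 0.0
```

```bash
python3 -c "
from h import *
s,o=wrist('w7');print(o['eef_pos'],o['q'])
plan([.464,.3142,.0345],-.2108)"
```

```text
[0.46101086 0.31309144 0.15628319] [0.55006303 0.1330481  1.9560774  0.0036345  1.05988191 0.75946685]
dp [0.0044 0.0062 0.2442] rot [-0.0023  0.0007 -0.0005]
```

View pics/w7.png

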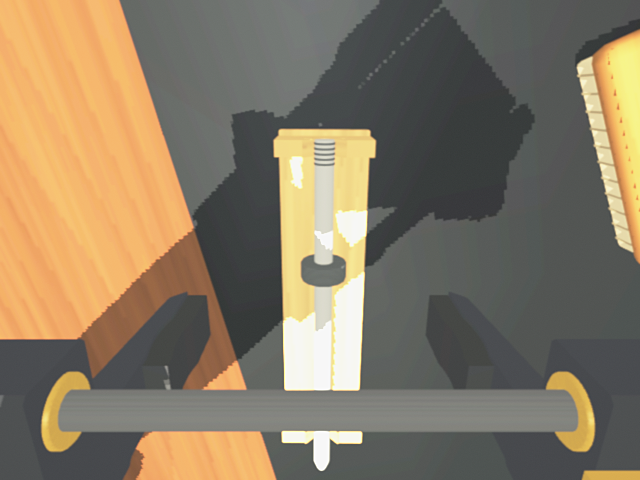

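The spindle lies in the jaws' centre column (323), parallel to the tool, with its flange at (323,270). Descending to grip.

Request:
{"fn": "arm_command", "kwargs": {"moves": [{"grip": 0,"dp": [0.004,0.006,0.08],"rot": [-0.002,0,0]},{"grip": 0,"dp": [0.004,0.006,0.16],"rot": [-0.002,0,0]},{"grip": 0,"dp": [0.004,0.006,0.22],"rot": [-0.002,0,0]},{"grip": 0,"dp": [0.004,0.006,0.244],"rot": [-0.002,0,0]},{"grip": 0,"dp": [0.004,0.006,0.244],"rot": [-0.002,0,0]},{"grip": 0,"dp": [0.004,0.006,0.244],"rot": [-0.002,0,0]}]}}

```text
time: 7.83
eef_pos: [0.4645, 0.3147, 0.0357]
ee_rot: [0.778, 0.628, -0.001, 0.0]
wrist_force: [-0.3, -0.5, 0.3]
opening: 0.0878
grip_force: 0.0
```

```bash
python3 -c "
from h import *
plan([.464,.3142,.0345],-.2108);print(env.observe()['wrist_force'])"
```

```text
dp [-0.0011 -0.0008  0.0024] rot [-0.0002  0.0004 -0.0007]
[-0.25973198 -0.51338122  0.28550951]
```

Request:
{"fn": "arm_command", "kwargs": {"moves": [{"grip": 255,"dp": [0,0,0.003],"rot": [0,0,0]},{"grip": 255,"dp": [0,0,0.003],"rot": [0,0,0]},{"grip": 255,"dp": [0,0,0.003],"rot": [0,0,0]},{"grip": 255,"dp": [0,0,0.003],"rot": [0,0,0]},{"grip": 255,"dp": [0,0,0.003],"rot": [0,0,0]},{"grip": 255,"dp": [0,0,0.003],"rot": [0,0,0]},{"grip": 255,"dp": [0,0,0.003],"rot": [0,0,0]},{"grip": 255,"dp": [0,0,0.003],"rot": [0,0,0]},{"grip": 255,"dp": [0,0,0.003],"rot": [0,0,0]},{"grip": 255,"dp": [0,0,0.003],"rot": [0,0,0]},{"grip": 255,"dp": [0,0,0.003],"rot": [0,0,0]},{"grip": 255,"dp": [0,0,0.003],"rot": [0,0,0]},{"grip": 255,"dp": [0,0,0.003],"rot": [0,0,0]},{"grip": 255,"dp": [0,0,0.003],"rot": [0,0,0]},{"grip": 255,"dp": [0,0,0.003],"rot": [0,0,0]}], "squeeze": 55}}

```text
time: 9.08
eef_pos: [0.4642, 0.3156, 0.0343]
ee_rot: [0.778, 0.629, -0.0, 0.0]
wrist_force: [0.5, -0.1, -1.1]
opening: 0.0101
grip_force: 54.1
```

```bash
python3 -c "
from h import *
o=env.observe();print(o['eef_pos'],o['opening'],o['grip_force'],o['wrist_force'],o['moment']);s,o=wrist('w8')"
```

```text
[0.46419542 0.31560811 0.03425832] 0.010050408874184522 54.098417311906815 [ 0.50866407 -0.10122879 -1.14061967] [-0.19180691 -0.05058472  0.00192909]
```

Request:
{"fn": "arm_command", "kwargs": {"moves": [{"grip": 255,"dp": [0,0,-0.02],"rot": [0,0,0]},{"grip": 255,"dp": [0,0,-0.06],"rot": [0,0,0]},{"grip": 255,"dp": [0,0,-0.12],"rot": [0,0,0]},{"grip": 255,"dp": [0,0,-0.18],"rot": [0,0,0]},{"grip": 255,"dp": [0,0,-0.2],"rot": [0,0,0]},{"grip": 255,"dp": [0,0,-0.2],"rot": [0,0,0]}]}}

```text
time: 9.63
eef_pos: [0.4661, 0.3172, 0.138]
ee_rot: [0.778, 0.629, 0.003, 0.0]
wrist_force: [0.6, 0.4, -3.5]
opening: 0.0096
grip_force: 54.5
```

```bash
python3 - <<'E'
from h import *
o=env.observe();print(o['eef_pos'],o['opening'],o['grip_force'],o['wrist_force'],o['moment'])
S=np.array([.6235,-.0597,0]);f=lambda v:S+R.from_euler('z',-.035).apply(v)
print(f([0,.27,.062]));plan(f([0,.27,.11]),-.035)
s,o=wrist('w9');s=env.snapshot("side");pickle.dump(s,open("s9.pkl","wb"));cv2.imwrite("pics/s9.png",s["pixels"][:,:,::-1])
E
```

```text
[0.46607997 0.31719246 0.13798989] 0.009584389905909929 54.49334308505058 [ 0.5523944   0.38034998 -3.48064936] [ 0.16197569  0.08261998 -0.04731845]
[0.63294807 0.21013464 0.062     ]
dp [-0.1395  0.371   0.0572] rot [ 0.0017 -0.0013 -0.0562]
```

View pics/w9.png

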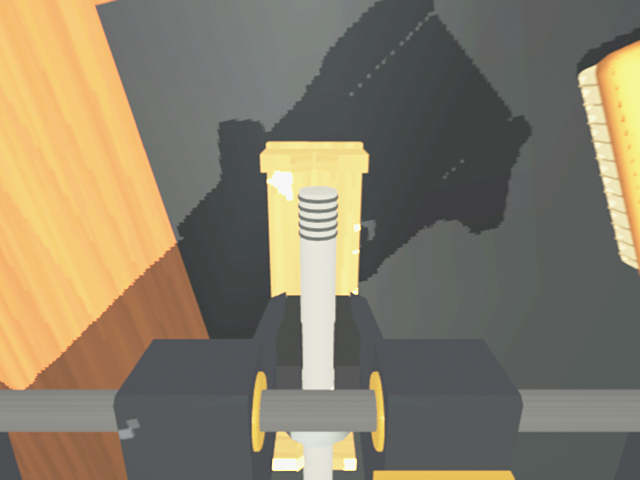

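The spindle is held: tail end at (319,190), in line with the jaws. I'll check droop numerically from the rod's apparent width.

```bash
python3 - <<'E'
from h import *
s,o=pickle.load(open("w9.pkl","rb"));im=cv2.GaussianBlur(s["pixels"],(3,3),0).astype(float)
K=s["K"];T=np.array(s["T_tool_cam"]);Ti=np.linalg.inv(T)
def pt(P):
    p=(K@(Ti[:3,:3]@np.atleast_2d(P).T+Ti[:3,3:])).T;return p[:,:2]/p[:,2:]
print("pred tail end top/centre/bottom",pt([[.057,0,-.006],[.057,0,0],[.057,0,.006]]).round(1).tolist(),"cx",K[0,2])
def edges(r):
    g=np.abs(np.diff(im[r],axis=0)).sum(1)
    def sub(a,b):
        w=g[a:b];k=a+int(w.argmax());q=g[k-2:k+3];return (q*np.arange(k-2,k+3)).sum()/q.sum()+.5
    return sub(292,313),sub(326,350)
rows=[195,220,250,260,270,280,290,300,320,340,360,375,450,460,470,477]
def pred(r,pitch,h,d):
    # silhouette: rod axis through (0,y,h) tilt pitch; find axis point seen at row r then width by depth
    xs=np.linspace(-.2,.06,2001);P=np.c_[xs,0*xs,h-np.tan(pitch)*xs]
    uv=pt(P);x=np.interp(r,uv[::1,1][::-1] if uv[0,1]>uv[-1,1] else uv[:,1],xs[::-1] if uv[0,1]>uv[-1,1] else xs)
    p=np.array([x,0,h-np.tan(pitch)*x]);ax=np.array([1,0,-np.tan(pitch)]);ax/=np.linalg.norm(ax)
    v=p-T[:3,3];D=np.linalg.norm(v-ax*(v@ax))
    # width in px: tangent half-angle in plane perp to the axis; scale by z-depth
    half=.006/np.sqrt(D*D-.006**2)*D   # lateral half width at perpendicular distance D
    z=(Ti[:3,:3]@p+Ti[:3,3])[2];return 2*half*K[0,0]/z,x
for r in rows:
    a,b=edges(r);w,x=pred(r,0,0,0);print(r,round(a,1),round(b,1),"w",round(b-a,2),"pred",round(w,2),"x",round(x*1000))
print("pred pitch .05",[round(pred(r,.05,0,0)[0],2) for r in rows])
E
```

```text
pred tail end top/centre/bottom [[318.1, 192.9], [318.1, 188.6], [318.1, 184.7]] cx 317.67979801466214
195 299.0 336.0 w 36.97 pred 37.85 x 55
220 302.6 330.8 w 28.18 pred 37.09 x 47
250 299.5 335.6 w 36.04 pred 36.18 x 36
260 299.7 335.6 w 35.88 pred 35.88 x 33
270 299.7 335.4 w 35.69 pred 35.57 x 29
280 299.9 335.2 w 35.25 pred 35.27 x 25
290 300.2 335.2 w 34.93 pred 34.97 x 22
300 300.0 335.1 w 35.14 pred 34.66 x 18
320 300.4 334.7 w 34.37 pred 34.05 x 10
340 301.9 333.4 w 31.43 pred 33.45 x 2
360 302.4 333.0 w 30.59 pred 32.84 x -7
375 301.5 333.9 w 32.4 pred 32.39 x -13
450 302.7 332.4 w 29.68 pred 30.11 x -49
460 303.7 343.3 w 39.56 pred 29.8 x -54
470 302.5 331.9 w 29.39 pred 29.5 x -60
477 303.1 332.0 w 28.91 pred 29.29 x -63
pred pitch .05 [np.float64(38.7), np.float64(37.8), np.float64(36.72), np.float64(36.36), np.float64(36.0), np.float64(35.64), np.float64(35.28), np.float64(34.92), np.float64(34.19), np.float64(33.47), np.float64(32.75), np.float64(32.21), np.float64(29.51), np.float64(29.15), np.float64(28.79), np.float64(28.54)]
```

```bash
cat >> h.py <<'E'
S=np.array([.6235,-.0597,0])
f=lambda v:S+R.from_euler('z',-.035).apply(v)
def st():
    o=env.observe();Rt=R.from_euler("z",-.035)*R.from_matrix(np.array([[0,1,0],[1,0,0],[0,0,-1]]).T)
    print("tcp in stand mm",(R.from_euler('z',.035).apply(o["eef_pos"]-S)*1000).round(2),"tilt err tool",(R.from_quat(o["ee_rot"]).inv()*Rt).as_rotvec().round(4),
     "F(stand)",R.from_euler('z',.035).apply(o["wrist_force"]).round(1),"M",o["moment"].round(2),"grip",round(o["grip_force"],1),"open",round(o["opening"],4),"t",o["time"])
E
python3 -c "
from h import *
st();plan(f([0,.29,.10]),-.035)"
```

```text
tcp in stand mm [-173.03  369.41  133.67] tilt err tool [-0.0004  0.0006 -0.1764] F(stand) [ 0.1  0.4 -3.3] M [ 0.    0.12 -0.03] grip 54.5 open 0.0096 t 9.7333
dp [-0.0956  0.3686  0.0673] rot [-0.0001  0.0002 -0.0562]
```

Request:
{"fn": "arm_command", "kwargs": {"moves": [{"grip": 255,"dp": [-0.02,0.07,0.01],"rot": [0,0,-0.01]},{"grip": 255,"dp": [-0.04,0.15,0.025],"rot": [0,0,-0.025]},{"grip": 255,"dp": [-0.06,0.23,0.04],"rot": [0,0,-0.035]},{"grip": 255,"dp": [-0.08,0.3,0.055],"rot": [0,0,-0.045]},{"grip": 255,"dp": [-0.09,0.35,0.065],"rot": [0,0,-0.0562]},{"grip": 255,"dp": [-0.0956,0.3686,0.0673],"rot": [0,0,-0.0562]},{"grip": 255,"dp": [-0.0956,0.3686,0.0673],"rot": [0,0,-0.0562]},{"grip": 255,"dp": [-0.0956,0.3686,0.0673],"rot": [0,0,-0.0562]},{"grip": 255,"dp": [-0.0956,0.3686,0.0673],"rot": [0,0,-0.0562]}]}}

```text
time: 10.48
eef_pos: [0.632, 0.2307, 0.0992]
ee_rot: [0.719, 0.695, -0.002, -0.001]
wrist_force: [-0.7, -0.4, -1.7]
opening: 0.0102
grip_force: 54.5
```

```bash
python3 -c "
from h import *
st();plan(f([0,.29,.062]),-.035)"
```

```text
tcp in stand mm [ -1.64 290.52  99.2 ] tilt err tool [-0.0033  0.0011  0.0002] F(stand) [-0.7 -0.4 -1.7] M [0.1  0.07 0.03] grip 54.5 open 0.0102 t 10.4833
dp [-0.001   0.0035  0.0744] rot [-0.0011  0.0004  0.0001]
```

Request:
{"fn": "arm_command", "kwargs": {"moves": [{"grip": 255,"dp": [0,0.003,0.04],"rot": [0,0,0]},{"grip": 255,"dp": [-0.001,0.003,0.065],"rot": [0,0,0]},{"grip": 255,"dp": [-0.001,0.0035,0.073],"rot": [-0.001,0,0]},{"grip": 255,"dp": [-0.001,0.0035,0.073],"rot": [-0.001,0,0]},{"grip": 255,"dp": [-0.001,0.0035,0.073],"rot": [-0.001,0,0]},{"grip": 255,"dp": [-0.001,0.0035,0.073],"rot": [-0.001,0,0]}]}}

```text
time: 10.98
eef_pos: [0.636, 0.2301, 0.0648]
ee_rot: [0.719, 0.695, 0.001, 0.002]
wrist_force: [-0.6, 1.0, -2.1]
opening: 0.0098
grip_force: 54.5
```

```bash
python3 - <<'E'
from h import *
st();plan(f([0,.29,.062]),-.035)
s,o=wrist('w10');K=s["K"];T=np.array(s["T_tool_cam"]);Ti=np.linalg.inv(T)
c=cam(s,o);print("mouth px",w2px(c,[f([0,.07,.062]),f([0,.055,.093])]),"nose px",w2px(c,[f([0,.29-.198,.062])]))
t=env.snapshot("top");pickle.dump(t,open("t10.pkl","wb"))
d=pickle.load(open("s0.pkl","rb"))["top"]
ct=cam(t);print("nose/tail pred top px",w2px(ct,[f([0,.092,.062]),f([0,.347,.062]),f([0,.257,.062])]).round(1).tolist())
im=t["pixels"].astype(int);df=np.abs(im-d["pixels"].astype(int)).sum(2)
for u in range(225,272,3):
    col=im[195:222,u].sum(1);print(u,col.tolist())
E
```

```text
tcp in stand mm [  2.35 290.09  64.85] tilt err tool [0.004  0.0002 0.0005] F(stand) [-0.6  1.  -2.1] M [0.08 0.01 0.04] grip 54.5 open 0.0098 t 10.9833
dp [-0.0002 -0.0047  0.0057] rot [0.0013 0.0001 0.0002]
mouth px [[312.94984872 692.02599302]
 [312.59808139 799.48684913]] nose px [[312.81851538 667.2796257 ]]
nose/tail pred top px [[265.0, 203.7], [172.2, 200.8], [205.0, 201.8]]
225 [117, 116, 120, 120, 95, 410, 715, 760, 733, 441, 136, 110, 123, 123, 130, 126, 127, 129, 129, 135, 132, 123, 129, 124, 139, 130, 134]
228 [117, 121, 119, 118, 92, 367, 709, 761, 738, 463, 146, 115, 125, 126, 128, 124, 128, 124, 128, 133, 120, 128, 131, 130, 129, 134, 131]
231 [115, 115, 120, 116, 102, 222, 710, 760, 724, 601, 169, 116, 122, 131, 119, 121, 122, 125, 125, 126, 117, 129, 129, 128, 130, 134, 131]
234 [121, 122, 121, 117, 111, 168, 696, 758, 729, 671, 189, 109, 123, 125, 127, 126, 120, 117, 135, 124, 122, 122, 131, 132, 131, 135, 138]
237 [116, 130, 128, 121, 111, 112, 683, 744, 730, 683, 194, 107, 127, 120, 130, 125, 125, 127, 125, 135, 129, 126, 130, 137, 135, 132, 133]
240 [130, 131, 1
[... 819 characters left out ...]

258 [130, 122, 133, 120, 129, 120, 227, 710, 761, 721, 601, 177, 118, 139, 129, 134, 128, 135, 131, 135, 133, 126, 139, 134, 138, 137, 138]
261 [128, 121, 131, 142, 124, 116, 167, 674, 760, 730, 681, 204, 107, 131, 134, 136, 132, 135, 138, 130, 135, 135, 137, 137, 142, 136, 140]
264 [123, 123, 130, 131, 135, 132, 106, 360, 728, 733, 234, 116, 125, 133, 134, 137, 137, 133, 138, 130, 133, 146, 138, 142, 133, 135, 146]
267 [210, 214, 229, 231, 225, 336, 347, 346, 363, 402, 363, 358, 353, 359, 365, 365, 395, 420, 422, 419, 427, 430, 473, 499, 508, 505, 516]
270 [676, 671, 670, 680, 685, 684, 677, 672, 676, 681, 684, 677, 677, 683, 674, 672, 668, 671, 664, 662, 659, 666, 667, 670, 668, 666, 667]
```

Request:
{"fn": "arm_command", "kwargs": {"moves": [{"grip": 255,"dp": [0,0,0],"rot": [0,0,0]},{"grip": 255,"dp": [0,0,0],"rot": [0,0,0]},{"grip": 255,"dp": [0,0,0],"rot": [0,0,0]},{"grip": 255,"dp": [0,0,0],"rot": [0,0,0]}]}}

```text
time: 11.42
eef_pos: [0.636, 0.2296, 0.0643]
ee_rot: [0.719, 0.695, 0.001, 0.001]
wrist_force: [-0.5, 0.2, -3.1]
opening: 0.0102
grip_force: 54.5
```

```bash
cat >> h.py <<'E'
def rodtop():
    t=env.snapshot("top");im=t["pixels"].astype(float).sum(2);U=np.arange(215,263);v=[]
    for u in U:
        w=np.clip(im[192:216,u]-170,0,None);v.append((w*np.arange(192,216)).sum()/w.sum())
    p=np.polyfit(U,v,1);c=cam(t);P=px2w(c,[[215,np.polyval(p,215)],[263,np.polyval(p,263)]],.062)
    q=R.from_euler('z',.035).apply(P-S)*1000;print("rod in stand mm",q.round(1).tolist(),"slope",p[0]);return t
E
python3 - <<'E'
from h import *
st()
for k in range(3): t=rodtop();st()
# oil cups & rail reference in top image
im=t["pixels"].astype(int);m=(im[:,:,0]>170)&(im[:,:,1]>120)&(im[:,:,2]<90)
m[:180]=0;m[250:]=0;m[:,:265]=0;m[:,345:]=0
n,l,sx,ce=cv2.connectedComponentsWithStats(m.astype(np.uint8));c=cam(t)
for i in range(1,n):print(sx[i,4],ce[i].round(1),(R.from_euler('z',.035).apply(px2w(c,[ce[i]],.09)-S)*1000).round(1))
E
```

```text
tcp in stand mm [  2.4  289.61  64.31] tilt err tool [ 0.0034  0.0004 -0.    ] F(stand) [-0.5  0.2 -3.1] M [ 0.08  0.09 -0.03] grip 54.5 open 0.0102 t 11.4167
rod in stand mm [[1.0, 229.5, 62.0], [-0.0, 97.6, 62.0]] slope 0.03933594252485549
tcp in stand mm [  2.34 289.59  64.17] tilt err tool [0.0032 0.0005 0.    ] F(stand) [ 0.3  0.2 -1.9] M [ 0.11  0.07 -0.  ] grip 54.5 open 0.0099 t 11.4667
rod in stand mm [[1.0, 229.5, 62.0], [-0.1, 97.6, 62.0]] slope 0.03971466899535535
tcp in stand mm [  2.27 289.55  64.09] tilt err tool [0.0031 0.0006 0.    ] F(stand) [-0.2 -0.3 -3. ] M [0.07 0.05 0.02] grip 54.5 open 0.0098 t 11.5167
rod in stand mm [[0.9, 229.5, 62.0], [-0.1, 97.6, 62.0]] slope 0.03864091132718738
tcp in stand mm [  2.24 289.59  64.05] tilt err tool [0.003  0.0006 0.0001] F(stand) [ 0.8 -0.6 -2.7] M [ 0.14  0.02 -0.01] grip 54.5 open 0.01 t 11.5667
14 [278.  202.6] [[-0.8 54.1 90. ]]
2 [284.  203.5] [[-2.9 37.9 90. ]]
14 [318.7 204.5] [[ -2.6 -55.6  90. ]]
```

Request:
{"fn": "arm_command", "kwargs": {"moves": [{"grip": 255,"dp": [0,-0.002,0.0025],"rot": [0,0,0]},{"grip": 255,"dp": [-0.01,-0.003,0.0025],"rot": [0,0,0]},{"grip": 255,"dp": [-0.025,-0.003,0.0025],"rot": [0,0,0]},{"grip": 255,"dp": [-0.04,-0.003,0.0025],"rot": [0,0,0]},{"grip": 255,"dp": [-0.05,-0.003,0.0025],"rot": [0,0,0]},{"grip": 255,"dp": [-0.055,-0.003,0.0025],"rot": [0,0,0]},{"grip": 255,"dp": [-0.055,-0.003,0.0025],"rot": [0,0,0]}]}}

```text
time: 12.15
eef_pos: [0.6351, 0.2064, 0.0646]
ee_rot: [0.72, 0.694, 0.006, -0.0]
wrist_force: [0.2, 16.1, -1.0]
opening: 0.0099
grip_force: 54.5
```

```bash
python3 -c "
from h import *
st()
t=env.snapshot('side');pickle.dump(t,open('s11.pkl','wb'))"
```

```text
tcp in stand mm [  2.23 266.35  64.65] tilt err tool [ 0.0074 -0.0083 -0.0027] F(stand) [-0.4 16.1 -1. ] M [ 2.46 -0.02 -0.05] grip 54.5 open 0.0099 t 12.15
```

The nose touched the fixed bearing's face (y≈69 mm, 16 N). I'll back off and re-measure the alignment.

Request:
{"fn": "arm_command", "kwargs": {"moves": [{"grip": 255,"dp": [0.03,0,0],"rot": [0,0,0]},{"grip": 255,"dp": [0.03,0,0],"rot": [0,0,0]},{"grip": 255,"dp": [0.03,0,0],"rot": [0,0,0]},{"grip": 255,"dp": [0.03,0,0],"rot": [0,0,0]},{"grip": 255,"dp": [0.03,0,0],"rot": [0,0,0]}]}}

```text
time: 12.62
eef_pos: [0.6337, 0.2164, 0.0625]
ee_rot: [0.719, 0.695, 0.0, 0.001]
wrist_force: [0.6, -0.5, -2.7]
opening: 0.0095
grip_force: 54.5
```

```bash
cat >> h.py <<'E'
def rodwrist():
    "fit rod in tool frame from wrist silhouette: lateral a, yaw b, height h, pitch p (nose down +), tail end"
    s=env.snapshot("wrist");im=cv2.GaussianBlur(s["pixels"],(3,3),0).astype(float);K=s["K"];T=np.array(s["T_tool_cam"]);Ti=np.linalg.inv(T)
    rows=[r for r in list(range(245,325,3))+list(range(445,480,3))];E=[]
    for r in rows:
        g=np.abs(np.diff(im[r],axis=0)).sum(1)
        def sub(a,b):
            k=a+int(g[a:b].argmax());q=g[k-2:k+3];return (q*np.arange(k-2,k+3)).sum()/q.sum()+.5
        E.append([sub(292,313),sub(326,350)])
    E=np.array(E)
    def pred(v):
        a,b,h,p=v;ax=np.array([1,b,-p]);ax/=np.linalg.norm(ax);C=T[:3,3];o0=np.array([0,a,h]);out=[]
        n0=np.cross(ax,np.cross(C-o0,ax));D=np.linalg.norm(n0);n0/=D;t=np.cross(ax,n0)
        ca=.006/D;sa=np.sqrt(1-ca**2)
        for sg in (-1,1):
            q=o0+.006*(ca*n0+sg*sa*t)
            xs=np.linspace(-.25,.08,2000)[:,None];P=q+ax*xs
            c=(K@(Ti[:3,:3]@P.T+Ti[:3,3:])).T;c=c[c[:,2]>0.02];c=c[:,:2]/c[:,2:]
            i=np.argsort(c[:,1]);out.append(np.interp(rows,c[i,1],c[i,0]))
        o_=np.array(out).T;o_.sort(axis=1);return o_
    r=least_squares(lambda v:(pred(v)-E).ravel(),[0,0,0,0],loss="cauchy",f_scale=.3,x_scale=[.01,.1,.01,.1],diff_step=1e-4)
    res=(pred(r.x)-E);print("rod in tool: a,b,h,p",r.x.round(4),"med res",np.median(np.abs(res)).round(2));return r.x
E
python3 - <<'E'
from h import *
st();rodtop();rodwrist();t=env.snapshot("side");pickle.dump(t,open('s12.pkl','wb'))
c=cam(t);print("side cam at",c[2].round(2));print(w2px(c,[f([0,.07,.062]),f([0,.083,.062]),f([0,.23,.062]),f([0,.055,.093]),f([0,-.055,.093])]).round(1))
im=t["pixels"].astype(int)
m=(im[:,:,0]>150)&(im[:,:,1]>110)&(im[:,:,2]<110)
n,l,sx,ce=cv2.connectedComponentsWithStats(m.astype(np.uint8))
for i in range(1,n):
    if 300<ce[i][0]<370 and 190<ce[i][1]<260:print(sx[i],ce[i].round(1))
E
```

```text
tcp in stand mm [  0.52 276.28  62.47] tilt err tool [ 0.0023  0.0013 -0.0002] F(stand) [ 0.6 -0.4 -2.7] M [ 0.08  0.06 -0.01] grip 54.5 open 0.0095 t 12.6167
rod in stand mm [[-1.1, 229.4, 62.0], [-2.4, 97.5, 62.0]] slope 0.041505604770644425
rod in tool: a,b,h,p [-0.      0.004  -0.0026 -0.005 ] med res 0.05
side cam at [-0.16 -0.97  0.71]
[[327.2 214.8]
 [324.7 213.2]
 [298.4 197.2]
 [330.2 207.5]
 [353.4 221.2]]
[335 190   3   3   8] [336.1 191. ]
[301 197   1   1   1] [301. 197.]
[335 199   1   2   2] [335.  199.5]
[332 201   4   2   5] [333.4 201.6]
[329 208   4   4  10] [330.2 209.3]
[331 216   4   3   6] [332.5 217. ]
[332 220   4   2   5] [333.6 220.6]
[351 222   5   4  13] [353.3 223.5]
[355 231   2   2   3] [355.3 231.3]
[358 231   1   1   1] [358. 231.]
[355 234   4   3   7] [356.3 235. ]
```

```bash
cat >> h.py <<'E'
def rodside(t=None):
    t=t or env.snapshot("side");c=cam(t);im=t["pixels"].astype(np.float32).sum(2)
    o=env.observe();tcp=R.from_euler('z',.035).apply(o["eef_pos"]-S);out=[]
    for y in np.arange(.105,.215,.01):
        # scan in z at stand x of TCP: bright profile
        zs=np.arange(.035,.095,.0005);x=tcp[0]-.007*(tcp[1]-y)
        uv=w2px(c,[f([x,y,z]) for z in zs]).astype(np.float32)
        v=cv2.remap(im,uv[:,0].reshape(1,-1),uv[:,1].reshape(1,-1),cv2.INTER_LINEAR)[0]
        out.append((round(y,3),v[::6].astype(int).tolist()))
    return out
E
python3 - <<'E'
from h import *
for r in rodside(pickle.load(open("s12.pkl","rb"))):print(*r)
E
```

```text
0.105 [94, 95, 92, 111, 182, 401, 613, 723, 752, 621, 266, 19, 60, 82, 88, 119, 172, 218, 247, 405]
0.115 [84, 77, 71, 90, 181, 386, 625, 730, 756, 622, 337, 47, 56, 77, 72, 74, 78, 69, 44, 19]
0.125 [93, 73, 63, 78, 176, 385, 627, 732, 759, 636, 341, 61, 59, 76, 82, 72, 50, 32, 31, 40]
0.135 [83, 80, 73, 60, 147, 342, 601, 740, 760, 721, 389, 83, 45, 79, 49, 50, 44, 42, 34, 25]
0.145 [87, 89, 72, 70, 159, 339, 564, 730, 762, 730, 384, 110, 16, 31, 11, 40, 43, 47, 45, 36]
0.155 [83, 84, 84, 54, 130, 325, 550, 702, 760, 744, 406, 127, 13, 31, 43, 38, 35, 50, 43, 36]
0.165 [79, 83, 77, 51, 113, 292, 528, 698, 754, 757, 463, 152, 8, 18, 43, 39, 54, 40, 40, 63]
0.175 [77, 61, 61, 74, 119, 280, 518, 686, 758, 738, 509, 153, 28, 23, 34, 38, 51, 53, 72, 87]
0.185 [86, 81, 74, 64, 52, 231, 482, 671, 755, 744, 660, 136, 16, 31, 41, 30, 38, 56, 92, 92]
0.195 [89, 64, 35, 28, 69, 227, 476, 656, 748, 732, 617, 183, 37, 20, 37, 39, 37, 97, 85, 81]
0.205 [32, 58, 46, 24, 47, 190, 464, 650, 744, 748, 658, 215, 58, 51, 80, 103, 144, 168, 178, 182]
```

Request:
{"fn": "arm_command", "kwargs": {"moves": [{"grip": 255,"dp": [0,0,0],"rot": [0,-0.008,0]},{"grip": 255,"dp": [0,0,0],"rot": [0,-0.008,0]},{"grip": 255,"dp": [0,0,0],"rot": [0,-0.008,0]},{"grip": 255,"dp": [0,0,0],"rot": [0,-0.008,0]},{"grip": 255,"dp": [0,0,0],"rot": [0,-0.008,0]},{"grip": 255,"dp": [0,0,0],"rot": [0,-0.008,0]}]}}

```text
time: 13.27
eef_pos: [0.6339, 0.2171, 0.0628]
ee_rot: [0.719, 0.695, -0.008, 0.01]
wrist_force: [-0.5, 0.2, -2.7]
opening: 0.01
grip_force: 54.5
```

```bash
cat >> h.py <<'E'
def edgefit(t,tcp,ys,zs,xf,lo=120,frac=.5):
    "sub-pixel bottom/top edges of bright band along vertical scans in the side view"
    c=cam(t);im=t["pixels"].astype(np.float32).sum(2);out=[]
    for y in ys:
        uv=w2px(c,[f([xf(y),y,z]) for z in zs]).astype(np.float32)
        v=cv2.remap(im,uv[:,0].reshape(1,-1),uv[:,1].reshape(1,-1),cv2.INTER_LINEAR)[0]
        k=np.where(v>350)[0];out.append([y,zs[k[0]],zs[k[-1]]])
    return np.array(out)
def rodz():
    t=env.snapshot("side");o=env.observe();tcp=R.from_euler('z',.035).apply(o["eef_pos"]-S)
    e=edgefit(t,tcp,np.arange(.11,.21,.005),np.arange(.035,.085,.0005),lambda y:tcp[0]-.007*(tcp[1]-y))
    p=np.polyfit(e[:,0],e[:,1:].mean(1),1);print("side rod z at y=.07,.08,.2:",(np.polyval(p,[.07,.08,.2])*1000).round(1),"slope",p[0].round(4),"width",np.mean(e[:,2]-e[:,1]).round(4));return t
E
python3 - <<'E'
from h import *
st();rodtop();rodz();rodwrist()
# side bias: rail/bed edges check - bed corners projected vs housing of fixed bearing: green top face extents
t=env.snapshot("side");c=cam(t);im=t["pixels"].astype(int);g=(im[:,:,1]>im[:,:,0]+25)&(im[:,:,1]>im[:,:,2]+10)
print("fixed housing top corners px",w2px(c,[f([a,b,.084]) for a,b in((-.022,.07),(.022,.07),(.022,.04),(-.022,.04))]).round(1).tolist())
for r in range(200,222):print(r,"".join("G" if v else "." for v in g[r,312:372]))
E
```

```text
tcp in stand mm [  0.72 276.95  62.8 ] tilt err tool [ 0.003   0.0255 -0.0001] F(stand) [-0.5  0.1 -2.7] M [0.12 0.02 0.01] grip 54.5 open 0.01 t 13.2667
rod in stand mm [[-0.6, 229.4, 62.0], [-0.8, 97.5, 62.0]] slope 0.03312975281685544
side rod z at y=.07,.08,.2: [61.7 61.7 61.9] slope 0.0014 width 0.0148
rod in tool: a,b,h,p [-0.      0.0024 -0.003  -0.0102] med res 0.06
fixed housing top corners px [[321.4, 210.3], [332.9, 206.5], [338.9, 210.0], [327.4, 213.9]]
200 ............................................................
201 ............................................................
202 ............................................................
203 ............................................................
204 ............................................................
205 ............................................................
206 ............................................................
207 ............................................................
208 ................G...GGGG....................................
209 ..............GGG...GGGGG...................................
210 ...........GGGGGG....GGGGGGG................................
211 ..........GGGGGGG...GGGGGGGG................................
212 ..........GGGGGGGGGGGGGGGGGG................................
213 ..........GGGGGGGGGGGGGGGGGG................................
214 ..........GGGGGGGGGGGGGGGGGG................................
215 ..........GGGGGGGGGGGGGGGGG.................................
216 ..........GGGGGGGGGG.....GGG................................
217 ..........GGGGGGGGG......GGG................................
218 ..........GGGGGGGGG......GGG...GG...........................
219 ..........GGGGGGGGG......GG.....GG..........................
220 ..........GGGGGGGGG......GG....GGGGG........................
221 .........GGGGGGGGGG.....GGGGGGGGGGGG.......GGG..............
```

Request:
{"fn": "arm_command", "kwargs": {"moves": [{"grip": 255,"dp": [-0.01,0,0.0013],"rot": [0,0,0]},{"grip": 255,"dp": [-0.02,0,0.0015],"rot": [0,0,0]},{"grip": 255,"dp": [-0.03,0,0.0018],"rot": [0,0,0]},{"grip": 255,"dp": [-0.04,0,0.002],"rot": [0,0,0]},{"grip": 255,"dp": [-0.04,0,0.002],"rot": [0,0,0]},{"grip": 255,"dp": [-0.04,0,0.002],"rot": [0,0,0]}]}}

```text
time: 13.97
eef_pos: [0.6333, 0.1966, 0.0624]
ee_rot: [0.72, 0.694, -0.008, 0.01]
wrist_force: [-0.0, 0.3, -2.8]
opening: 0.0098
grip_force: 54.5
```

```bash
python3 -c "
from h import *
st();rodz()"
```

```text
tcp in stand mm [  0.82 256.52  62.41] tilt err tool [ 0.0031  0.0257 -0.0008] F(stand) [-0.   0.3 -2.8] M [0.14 0.03 0.07] grip 54.5 open 0.0098 t 13.9667
side rod z at y=.07,.08,.2: [61.3 61.3 61.6] slope 0.002 width 0.0147
```

The nose is entering freely. Continuing.

Request:
{"fn": "arm_command", "kwargs": {"moves": [{"grip": 255,"dp": [-0.015,0,0.0004],"rot": [0,0,0]},{"grip": 255,"dp": [-0.03,0,0.0008],"rot": [0,0,0]},{"grip": 255,"dp": [-0.045,0,0.0011],"rot": [0,0,0]},{"grip": 255,"dp": [-0.06,0,0.0015],"rot": [0,0,0]},{"grip": 255,"dp": [-0.07,0,0.0018],"rot": [0,0,0]},{"grip": 255,"dp": [-0.07,0,0.0018],"rot": [0,0,0]}]}}

```text
time: 14.52
eef_pos: [0.6319, 0.1607, 0.0622]
ee_rot: [0.72, 0.694, -0.008, 0.01]
wrist_force: [-0.7, 0.3, -2.4]
opening: 0.01
grip_force: 54.5
```

```bash
python3 -c "
from h import *
st();rodz()"
```

```text
tcp in stand mm [  0.69 220.57  62.24] tilt err tool [ 0.0027  0.0262 -0.0011] F(stand) [-0.7  0.3 -2.4] M [ 0.12  0.01 -0.05] grip 54.5 open 0.01 t 14.5167Traceback (most recent call last):
  File "<string>", line 3, in <module>
    st();rodz()
         ~~~~^^
  File "h.py", line 86, in rodz
    e=edgefit(t,tcp,np.arange(.11,.21,.005),np.arange(.035,.085,.0005),lambda y:tcp[0]-.007*(tcp[1]-y))
  File "h.py", line 82, in edgefit
    k=np.where(v>350)[0];out.append([y,zs[k[0]],zs[k[-1]]])
                                          ~^^^
IndexError: index 0 is out of bounds for axis 0 with size 0
```

Request:
{"fn": "arm_command", "kwargs": {"moves": [{"grip": 255,"dp": [-0.02,0,0.0005],"rot": [0,0,0]},{"grip": 255,"dp": [-0.04,0,0.001],"rot": [0,0,0]},{"grip": 255,"dp": [-0.06,0,0.0015],"rot": [0,0,0]},{"grip": 255,"dp": [-0.08,0,0.002],"rot": [0,0,0]},{"grip": 255,"dp": [-0.1,0,0.0025],"rot": [0,0,0]},{"grip": 255,"dp": [-0.11,0,0.0028],"rot": [0,0,0]},{"grip": 255,"dp": [-0.11,0,0.0028],"rot": [0,0,0]},{"grip": 255,"dp": [-0.11,0,0.0028],"rot": [0,0,0]}]}}

```text
time: 15.23
eef_pos: [0.6301, 0.1068, 0.0624]
ee_rot: [0.72, 0.694, -0.008, 0.01]
wrist_force: [-0.6, 0.9, -2.0]
opening: 0.0098
grip_force: 54.5
```

```bash
python3 - <<'E'
from h import *
st();t=env.snapshot("top");im=t["pixels"].astype(int);c=cam(t)
print(w2px(c,[f([0,y,.062]) for y in(.02,0,-.02,-.03)]).round(1).tolist())
for u in (288,290,292,294,296,298,300,302):print(u,im[194:214,u].sum(1).tolist())
E
```

```text
tcp in stand mm [  0.8  166.61  62.36] tilt err tool [ 0.0031  0.0254 -0.0011] F(stand) [-0.6  0.8 -2. ] M [0.11 0.06 0.06] grip 54.5 open 0.0098 t 15.2333
[[291.2, 204.5], [298.5, 204.8], [305.8, 205.0], [309.5, 205.1]]
288 [668, 675, 675, 675, 668, 674, 672, 667, 668, 628, 709, 750, 685, 586, 681, 683, 676, 670, 664, 666]
290 [664, 664, 668, 664, 668, 670, 664, 667, 667, 630, 704, 752, 699, 442, 672, 674, 676, 676, 674, 673]
292 [652, 656, 665, 667, 669, 675, 678, 669, 667, 644, 706, 756, 710, 332, 679, 684, 679, 675, 674, 672]
294 [665, 662, 667, 669, 670, 673, 673, 673, 676, 488, 702, 761, 714, 360, 672, 676, 665, 670, 674, 676]
296 [670, 668, 665, 664, 664, 671, 672, 667, 677, 463, 698, 762, 717, 442, 679, 678, 674, 670, 666, 666]
298 [668, 665, 664, 665, 665, 670, 667, 677, 676, 445, 691, 763, 720, 450, 677, 679, 674, 668, 670, 671]
300 [671, 673, 672, 665, 662, 659, 668, 674, 687, 480, 684, 761, 721, 467, 678, 674, 673, 670, 672, 675]
302 [671, 669, 674, 668, 665, 666, 670, 674, 683, 555, 683, 761, 708, 509, 664, 672, 673, 678, 670, 671]
```

Request:
{"fn": "arm_command", "kwargs": {"moves": [{"grip": 255,"dp": [-0.01,0,0.0003],"rot": [0,0,0]},{"grip": 255,"dp": [-0.02,0,0.0005],"rot": [0,0,0]},{"grip": 255,"dp": [-0.03,0,0.0008],"rot": [0,0,0]},{"grip": 255,"dp": [-0.04,0,0.001],"rot": [0,0,0]},{"grip": 255,"dp": [-0.04,0,0.001],"rot": [0,0,0]}]}}

```text
time: 15.7
eef_pos: [0.6293, 0.0863, 0.0623]
ee_rot: [0.719, 0.694, -0.008, 0.01]
wrist_force: [-0.3, -0.0, -2.4]
opening: 0.0096
grip_force: 54.5
```

```bash
python3 -c "
from h import *
st()"
```

```text
tcp in stand mm [  0.67 146.09  62.31] tilt err tool [ 0.0028  0.0261 -0.0005] F(stand) [-0.3 -0.  -2.4] M [0.05 0.09 0.01] grip 54.5 open 0.0096 t 15.7
```

Request:
{"fn": "arm_command", "kwargs": {"moves": [{"grip": 255,"dp": [-0.015,0,0.0004],"rot": [0,0,0]},{"grip": 255,"dp": [-0.03,0,0.0008],"rot": [0,0,0]},{"grip": 255,"dp": [-0.045,0,0.0011],"rot": [0,0,0]},{"grip": 255,"dp": [-0.06,0,0.0015],"rot": [0,0,0]},{"grip": 255,"dp": [-0.07,0,0.0018],"rot": [0,0,0]},{"grip": 255,"dp": [-0.07,0,0.0018],"rot": [0,0,0]},{"grip": 255,"dp": [-0.07,0,0.0018],"rot": [0,0,0]}]}}

```text
time: 16.28
eef_pos: [0.6282, 0.0517, 0.0624]
ee_rot: [0.72, 0.694, -0.008, 0.01]
wrist_force: [-1.0, 0.5, -2.4]
opening: 0.0095
grip_force: 54.5
```

```bash
python3 -c "
from h import *
st()"
```

```text
tcp in stand mm [  0.79 111.53  62.37] tilt err tool [ 0.0031  0.0256 -0.0009] F(stand) [-1.1  0.5 -2.4] M [ 0.05  0.1  -0.04] grip 54.5 open 0.0095 t 16.2833
```

Nearly home with no side load. Small steps to flange contact next.

Request:
{"fn": "arm_command", "kwargs": {"moves": [{"grip": 255,"dp": [-0.006,0,0.0002],"rot": [0,0,0]},{"grip": 255,"dp": [-0.012,0,0.0003],"rot": [0,0,0]},{"grip": 255,"dp": [-0.017,0,0.0004],"rot": [0,0,0]},{"grip": 255,"dp": [-0.02,0,0.0005],"rot": [0,0,0]},{"grip": 255,"dp": [-0.02,0,0.0005],"rot": [0,0,0]}]}}

```text
time: 16.7
eef_pos: [0.6278, 0.0431, 0.0623]
ee_rot: [0.719, 0.694, -0.008, 0.01]
wrist_force: [-0.6, 4.8, -2.7]
opening: 0.0097
grip_force: 54.5
```

```bash
python3 -c "
from h import *
st()"
```

```text
tcp in stand mm [  0.74 102.84  62.33] tilt err tool [ 0.0031  0.0242 -0.0004] F(stand) [-0.7  4.8 -2.7] M [ 0.68  0.13 -0.05] grip 54.5 open 0.0097 t 16.7
```

Request:
{"fn": "arm_command", "kwargs": {"moves": [{"grip": 255,"dp": [-0.003,0,0],"rot": [0,0,0]},{"grip": 255,"dp": [-0.003,0,0],"rot": [0,0,0]},{"grip": 255,"dp": [-0.003,0,0],"rot": [0,0,0]},{"grip": 255,"dp": [-0.003,0,0],"rot": [0,0,0]},{"grip": 255,"dp": [-0.003,0,0],"rot": [0,0,0]}]}}

```text
time: 17.12
eef_pos: [0.6278, 0.043, 0.0623]
ee_rot: [0.719, 0.695, -0.007, 0.009]
wrist_force: [0.2, 9.0, -3.2]
opening: 0.01
grip_force: 54.5
```

```bash
python3 - <<'E'
from h import *
st();rodwrist();t=env.snapshot("top");im=t["pixels"].astype(int);m=(im[:,:,0]>170)&(im[:,:,1]>120)&(im[:,:,2]<90)
m[:180]=0;m[250:]=0;m[:,:265]=0;m[:,345:]=0
n,l,sx,ce=cv2.connectedComponentsWithStats(m.astype(np.uint8));c=cam(t)
for i in range(1,n):print(sx[i,4],ce[i].round(1),(R.from_euler('z',.035).apply(px2w(c,[ce[i]],.09)-S)*1000).round(1))
# foot/rail gap in the top view: brightness+greenness along x at the loose foot's outer end
for y in(-.045,-.055,-.065):
    print(y,[tuple(im[int(round(v)),int(round(u))]) and "G" if im[int(round(v)),int(round(u)),1]>im[int(round(v)),int(round(u)),0]+25 else "." for u,v in w2px(c,[f([x,y,.042]) for x in np.arange(.03,.07,.002)])])
    if y==-.045: print("fixed",["G" if im[int(round(v)),int(round(u)),1]>im[int(round(v)),int(round(u)),0]+25 else "." for u,v in w2px(c,[f([x,.065,.042]) for x in np.arange(.03,.07,.002)])])
E
```

```text
tcp in stand mm [  0.71 102.76  62.32] tilt err tool [ 0.0032  0.0227 -0.0002] F(stand) [-0.1  9.  -3.2] M [ 1.33  0.09 -0.03] grip 54.5 open 0.01 t 17.1167
rod in tool: a,b,h,p [-1.000e-04  4.900e-03  9.000e-04  1.174e-01] med res 0.15
14 [278.  202.6] [[-0.8 54.1 90. ]]
14 [318.7 204.5] [[ -2.6 -55.6  90. ]]
-0.045 ['G', 'G', 'G', 'G', 'G', 'G', 'G', 'G', 'G', 'G', 'G', 'G', 'G', '.', '.', '.', '.', '.', '.', '.', '.']
fixed ['G', 'G', 'G', 'G', 'G', 'G', 'G', 'G', 'G', 'G', 'G', 'G', '.', '.', '.', '.', '.', '.', '.', '.', '.']
-0.055 ['G', '.', '.', '.', '.', '.', '.', 'G', 'G', 'G', 'G', '.', '.', '.', '.', '.', '.', '.', '.', '.', '.']
-0.065 ['G', 'G', 'G', 'G', 'G', 'G', 'G', 'G', 'G', 'G', 'G', '.', '.', '.', '.', '.', '.', '.', '.', '.', '.']
```

The flange is in firm contact at 9 N with no side load. The loose bearing's foot lines up with the fixed one's to within a pixel and didn't move during insertion. Handing in.

```bash
python3 -c "
from workcell import env
print(env.close_job())"
```

```text
the job is handed in; nothing more can be done
None
```

The job is handed in at about 17 s of the 72 s allowed (the interface returned no verdict): the loose bearing looks flush with rail and stop, the spindle is through both bores with its flange on the fixed bearing (9 N), and the tail is still gripped at 54 N; the nose touched the fixed bearing's face once at 16 N before I corrected its tilt, and I did not re-measure the brushes and tin.

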